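# Feel three swing-arm pivots for play and reject the loose one

### The job

Exactly one of the three pivot units in the rack has a loose pivot: find it by gently rocking the arms at their end pins, each first to the left and then to the right against its resistance, with less than 10 N so that no pivot is strained; leave the loose arm swung over to the right as the sign of a reject. Then slide the loose unit out of its slot toward the robot and set it down upright in the grey tray, without dropping it; leave the two sound units in their slots and the tin, spool and gauge alone.

Things in the scene. Friction and masses are not known exactly. Their poses are not given: they have to be found in the camera images.
- rack: fixed metal plate, top 6 mm above the bench, 130 (x -75 to +55 mm) x 330 mm (y), origin at bench level; three T-slots along x, centres at x +20, y -110, 0, +110 mm, each with a unit, axes parallel. Lips (x -9 to +49, top 19 mm above the bench, 0.3 mm clearance, up to 1.5 mm more rock at the pin) hold the foot, a stop closes the +x end: slide a unit 60 mm or more to -x, toward the robot, before lifting
- unit_a: one of three look-alike pivot units (0.4 kg): steel foot 56 (x) x 64 (y) x 7 mm; grey housing 44 (x) x 40 (y) mm from 7 to 50 mm height, to be gripped across its 40 mm sides above the slot's lips; on top a pivot nut (to 66 mm) and a swing arm 12 mm wide, 53 to 61 mm high, pointing along the unit's -x (its rear is +x, its left +y). Origin: centre of the foot's underside, below the pivot; z up
- unit_b: another pivot unit, same shape, size, weight and frame as unit_a; which unit stands in which slot varies
- unit_c: another pivot unit, same shape, size, weight and frame as unit_a; which unit stands in which slot varies
- pin_a (a point): centre of the top of unit_a's upright steel pin, diameter 12, from 61 to 79 mm above the unit's underside, on the arm's end, 90 mm from the pivot. A sound arm swings freely about 1.3 mm either way at the pin (a loose one about 8.5), then resists with some 2.8 N per mm. 12 N sideways (4.2 mm beyond the free play) strains the pivot. A loose arm stays where it is left
- pin_b (a point): centre of the top of the pin on unit_b's arm, the same as pin_a; looks do not tell which one is loose
- pin_c (a point): centre of the top of the pin on unit_c's arm, the same as pin_a; looks do not tell which one is loose
- nut_a (a point): unit_a's round pivot nut, on the pivot axis, 66 mm above the unit's underside; it turns about z with the free play of the arm, axes parallel to the unit's at mid-play; the arm bends elastically against it
- nut_b (a point): pivot nut of unit_b, the same as nut_a
- nut_c (a point): pivot nut of unit_c, the same as nut_a
- reject_tray: fixed open grey tray, 110 (x) x 120 (y) x 26 mm outside, walls and floor 4 mm thick, with empty floor for one unit's foot; the arm may stick out over the rim. Origin: centre of its underside
- round_tin: bystander: small round tin with lid, diameter 35, 12 mm high; origin at the centre of its underside
- thread_spool: bystander: wooden spool of dark thread, diameter 28, 30 mm high, behind the rack under a lamp head (underside 0.29 m above the bench, front edge 90 mm or more behind the pivots); origin at the centre of its underside
- dial_gauge: bystander: round dial gauge lying on its back, 70 x 49 x 12 mm; origin at the centre of its underside
Not all that is in view belongs to the job. Of the things that look like the reject_tray, the larger one is meant.

How it is judged:
By the outcome, as a careful person would: the job done as asked, in the order asked, and still so for the second after the job is handed in, with the robot touching nothing.
It also fails if it takes over 72 s, if anything falls off the work surface, if the arm or the gripper's body presses on something with over 40 N, if the wrist force passes 120 N, or if a joint passes its speed limit or range.

### The arm

A 7-joint arm with a two-finger parallel gripper is mounted at the origin on a cart in front of the work surface, level with it; the furniture and walls round the work are solid. World frame = base frame: x ahead of the robot, y to its left, z up, the work surface at z = 0. Lengths are in m, angles in degrees, forces in N, time in s.
With the tool pointing down it reaches from about 0.425 to 0.875 m from the base axis. Payload 4.7 kg.
Tool frame: the origin (TCP) lies midway between the tips of the shut fingers; the grasp point (between the pads) lies env.grip_point_offset behind it (env.grip_point_offset is the distance from the TCP to the grasp point, in m); x points along the fingers, y is the direction in which the jaws open and shut, and the axes are right-handed (so a half turn about x gives the same grasp; the last joint's range is limited). The gripper opens to 87 mm and grips with 3 to 60 N. Pads are 19 mm wide; open, the fingers measure 117 mm over their backs; the gripper's body (75 mm by 190 mm) begins 51 mm behind the grasp point.
Start: joints at [-67.947, 18.392, -4.016, 83.108, 1.295, 78.541, -3.26], TCP at [0.236, 0.606, 0.223] pointing down, gripper open.
Joint ranges: [-163.93, 163.93], [-17.29, 119.83], [-79.2, 71.16], [3.27, 140.29], [-89.18, 269.18], [5.43, 117.66], [-154.24, 154.24]. Speed limits (degrees/s): [147.25, 147.25, 180, 180, 180, 180, 180].

### API

Orientations are given as [roll, pitch, yaw] about the fixed x, y, z axes, in that order (R = Rz(yaw) Ry(pitch) Rx(roll)).
In Python, from cell import readout, read_camera, camera_params, sign_off, spot_in, pinpoint, env gives the robot as it stands.
- The arm moves only by the shell command python3 -m pendant 'ROWS' [OPENING] [FORCE]. ROWS is a JSON object of lists of equal length, an entry for each row: "xyz": the shift along the world's x, y, z in m, a list of three; "turn": the turn about the world's z in rad. A call has 1 to 10 rows; each row shifts and turns the pose as measured when the row begins; what a row does not reach is not made up. A row lasts 1/8 s, in which the tool goes at most 62.5 mm and 10.7 degrees, less where a joint would pass 70% of its speed; a pose out of reach is approached as far as the arm can. A call is refused whole if a number of a shift passes 0.0625 or a number of a turn 0.188, either way. A call with a gripper value outside its range is refused whole. OPENING is the opening, from 0 (shut) to 1 (fully open), set as the call begins (- or left out, the last holds). The fingers move at their own pace and stop on an object; FORCE is the grip in N (left out, the last holds). Time passes only in rows, so rows that do not move let the fingers close. It gives the time, the measured TCP pose, the force and the opening at its end, in the units of the state.
- readout.get_obs(): the state, without advancing time (a new reading comes with each control period).
- read_camera(name): name is "scene" or "top" or "wrist"; returns the picture (400x640x3 uint8, red, green, blue); there is no depth.
- camera_params(name): a dict with "fx", "fy", "cx", "cy" (pixels), "rvec" (rotation vector, rad) and "tvec" (3), from world to camera coordinates, as OpenCV has them; the wrist camera has in their place "hand_eye" (4x4, takes a point from camera to tool coordinates, whose origin is the TCP and whose axes are the tool frame's). Camera axes: x right, y down, z forward; pixel columns grow to the right and rows downward; lengths in m; the calibration is good to about 2 mm. A picture is of the moment at which its call begins: read the wrist's pose just before it. camera_params takes no time and is no camera call.
- sign_off(): hands the job in, once; it reports no verdict.
Trained networks look in the newest picture that a camera, given by its name, has taken for a name from the list of things; names that differ only in an ending like _2 or _b are one class to them, and where a whole thing is asked for, a point or a joint stands for the part that bears it (a point fixed in the world has none). Each returns a list of dicts, best first, with "score" (0 to 1); they miss things now and then, are a little off and sometimes report something else, mostly with a low value. They report only what shows in the picture. A call takes as long as a camera call. They do not tell look-alikes from the thing itself.
- spot_in(camera, name): "at" ([x, y, z] in m, in the coordinates of the camera as it stood for that picture, good to about 4 mm: the middle of the surface that is visible of it).
- pinpoint(camera, name): "at" ([x, y, z] in m, in the coordinates of the camera as it stood for that picture, good to about 4 mm: a listed point, or the origin of a listed thing).
The state is a dict: "time_s": time; "qpos": joint angles; "joint_velocities": joint speeds; "effort": joint torques, N m; "tool_pos": TCP position; "tool_rot": TCP orientation; "force": force on the tool from outside, world axes, zero at the start; "wrist_torque": the same for the moment, N m; "grip_width": finger opening in m.
Only numpy, scipy, OpenCV 4.12 (cv2) and the standard library are available. Lean on these libraries where they do the work, as an engineer would, in place of code of your own. Each camera call takes 0.05 s, during which the arm holds its last target.

## Working session

There is one attempt and no reset: what is moved stays moved. The work goes in short steps, Python scripts to look and compute and a shell command to move; the robot and the scene stay as the last step left them, time stands still between calls to the robot, and variables do not carry over. Pictures are saved under pics/ and viewed, and the job is handed in when it is done.

```bash
ls; mkdir -p pics
cat > h.py <<'E'
import numpy as np,cv2
from scipy.spatial.transform import Rotation as R
from cell import readout, read_camera, camera_params, sign_off, spot_in, pinpoint, env
def snap(n,f):
    o=readout.get_obs(); im=read_camera(n); cv2.imwrite('pics/'+f,im[:,:,::-1]); return im,o
def c2w(n,p,o=None):
    c=camera_params(n); p=np.array(p)
    if n=='wrist':
        o=o or readout.get_obs(); q=np.array(c['hand_eye'])@np.r_[p,1]
        return R.from_euler('xyz',o['tool_rot'],degrees=True).as_matrix()@q[:3]+o['tool_pos']
    Rm=cv2.Rodrigues(np.array(c['rvec'],float))[0]
    return Rm.T@(p-np.array(c['tvec']).ravel())
E
python3 - <<'E'
from h import *
o=readout.get_obs();print(o, env.grip_point_offset)
for n in('scene','top'):
    im,o=snap(n,n+'1.png')
    for k in ('rack','unit_a','pin_a','nut_a','reject_tray'):
        for d in pinpoint(n,k): print(n,k,round(d['score'],2),c2w(n,d['at']).round(4))
print(readout.get_obs()['time_s'])
E
```

```text
pics
{'time_s': 0.0, 'qpos': array([-67.9456345 ,  18.43835279,  -4.01374492,  83.17706829,
         1.29777897,  78.53883028,  -3.2590599 ]), 'joint_velocities': array([-0.02729257, -0.01309586, -0.01628575,  0.01655405, -0.00030039,
        0.05208016, -0.09925885]), 'effort': array([-7.60939620e-04, -4.91272616e+01, -4.04452616e-01, -3.12529743e+01,
       -6.39847596e-02,  4.35101381e-02,  1.48189333e-04]), 'tool_pos': array([0.23542741, 0.60526753, 0.2214503 ]), 'tool_rot': array([ -85.24423199,   89.89076305, -106.48900043]), 'force': array([-0.1944747 ,  0.37830146, -0.75007379]), 'wrist_torque': array([ 0.03721243,  0.00405915, -0.03578506]), 'grip_width': 0.08668814169058989} 0.0187
scene rack 0.56 [ 0.5162 -0.0266 -0.0041]
scene unit_a 0.82 [0.5415 0.0858 0.0074]
scene unit_a 0.81 [ 0.5378 -0.0277  0.0051]
scene unit_a 0.66 [ 0.5226 -0.1379  0.0045]
scene unit_a 0.22 [ 0.4382 -0.1339  0.086 ]
scene pin_a 0.76 [0.4507 0.0882 0.084 ]
scene pin_a 0.69 [ 0.4471 -0.0259  0.0846]
scene pin_a 0.66 [ 0.4387 -0.13    0.0871]
scene nut_a 0.73 [ 0.5223 -0.1365  0.0716]
scene nut_a 0.62 [0.5447 0.0842 0.066 ]
scene nut_a 0.55 [ 0.5329 -0.026   0.0717]
scene reject_tray 0.96 [0.7208 0.377  0.0028]
scene reject_tray 0.75 [5.310e-01 3.276e-01 4.000e-04]
top rack 0.91 [ 0.5139 -0.0266 -0.0031]
top unit_a 0.92 [ 0.5314 -0.0283  0.0042]
top unit_a 0.67 [ 0.5202 -0.1347  0.0079]
top unit_a 0.53 [0.5424 0.0792 0.004 ]
top pin_a 0.7 [0.4464 0.0917 0.0813]
top pin_a 0.58 [0.6869 0.2273 0.0041]
top pin_a 0.57 [ 0.4418 -0.0238  0.088 ]
top pin_a 0.48 [ 0.434  -0.1302  0.0807]
top nut_a 0.54 [0.5432 0.0867 0.072 ]
top nut_a 0.46 [ 0.5271 -0.1333  0.0705]
top reject_tray 0.79 [ 0.5295  0.3331 -0.0011]
top reject_tray 0.73 [0.7192 0.3791 0.0016]
0.6
```

View pics/scene1.png

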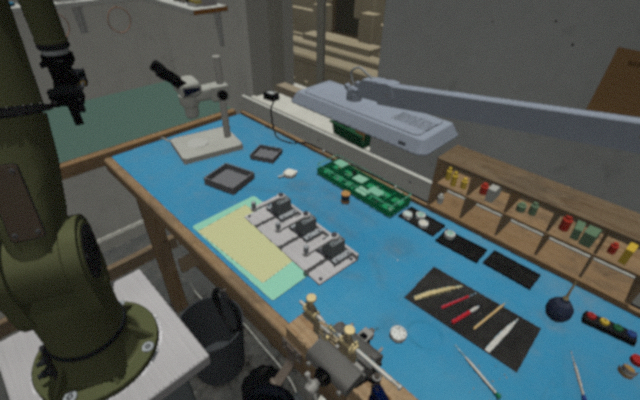

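View pics/top1.png

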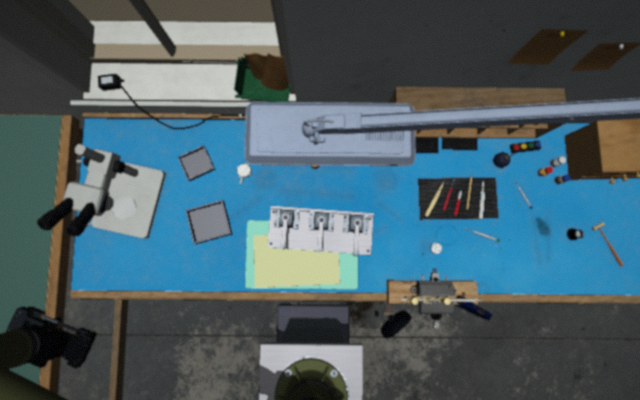

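```bash
python3 - <<'E'
from h import *
o=readout.get_obs()
M=R.from_euler('xyz',o['tool_rot'],degrees=True).as_matrix()
print(M.round(3)); print('y yaw',np.degrees(np.arctan2(M[1,1],M[0,1])))
print(np.array(camera_params('wrist')['hand_eye']).round(3), camera_params('wrist')['fx'])
E
python3 -m pendant '{"xyz":[[0.026,-0.0565,0],[0.026,-0.0565,0],[0.026,-0.0565,0],[0.026,-0.0565,0],[0.026,-0.0565,0],[0.026,-0.0565,0],[0.026,-0.0565,0],[0.026,-0.0565,0]],"turn":[0,0,0,0,0,0,0,0]}' - -
```

```text
[[ 0.     0.362  0.932]
 [ 0.     0.932 -0.362]
 [-1.     0.     0.   ]]
y yaw 68.75680917649832
[[ 0.001 -0.272  0.962 -0.161]
 [ 1.    -0.    -0.001 -0.   ]
 [ 0.     0.962  0.272 -0.076]
 [ 0.     0.     0.     1.   ]] 327.2148420233068
time_s: 1.6
tool_pos: [0.4407, 0.1529, 0.223]
tool_rot: [84.3, 89.6, 63.6]
force: [0.6, 0.4, 0.6]
grip_width: 0.0871
```

```bash
python3 -m pendant '{"xyz":[[0,-0.058,0],[0,-0.058,0],[0,-0.058,0],[0,0,0]],"turn":[0.1,0.1,0.085,0]}' 0.3
python3 - <<'E'
from h import *
im,o=snap('wrist','w1.png'); print(o['time_s'],o['tool_pos'],o['force'])
M=R.from_euler('xyz',o['tool_rot'],degrees=True).as_matrix();print('y yaw',np.degrees(np.arctan2(M[1,1],M[0,1])))
for k in ('rack','unit_a','pin_a','nut_a'):
    for d in pinpoint('wrist',k): print(k,round(d['score'],2),c2w('wrist',d['at'],o).round(4))
E
```

```text
time_s: 2.1
tool_pos: [0.4419, -0.0324, 0.2247]
tool_rot: [56.5, 89.4, 52.1]
force: [-0.0, 0.8, 0.7]
grip_width: 0.0548
2.1 [ 0.44192394 -0.03243088  0.22465114] [-0.03368959  0.82381073  0.73243872]
y yaw 85.60481439953665
rack 0.93 [ 0.5132 -0.0256  0.0019]
unit_a 0.63 [ 0.525  -0.139   0.0049]
unit_a 0.6 [0.5381 0.0839 0.0051]
unit_a 0.56 [ 0.5276 -0.0266  0.0084]
pin_a 0.74 [ 0.4443 -0.0264  0.0816]
pin_a 0.62 [ 0.435  -0.1337  0.0818]
pin_a 0.51 [ 0.4509 -0.3961 -0.0008]
nut_a 0.82 [0.5402 0.0818 0.0756]
nut_a 0.76 [ 0.5316 -0.0306  0.0686]
nut_a 0.75 [ 0.5267 -0.1389  0.0728]
```

View pics/w1.png

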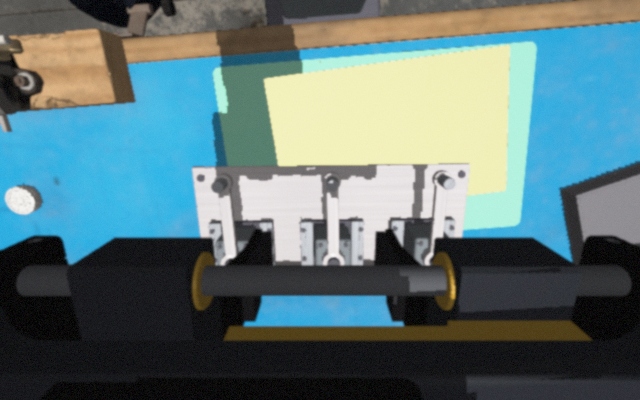

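Run:
```python
from h import *
im=cv2.imread('pics/w1.png')
c=im[155:275,180:480]; cv2.imwrite('pics/w1c.png',cv2.resize(c,None,fx=2.6,fy=2.6,interpolation=cv2.INTER_CUBIC))
```

```text
(no output)
```

View pics/w1c.png

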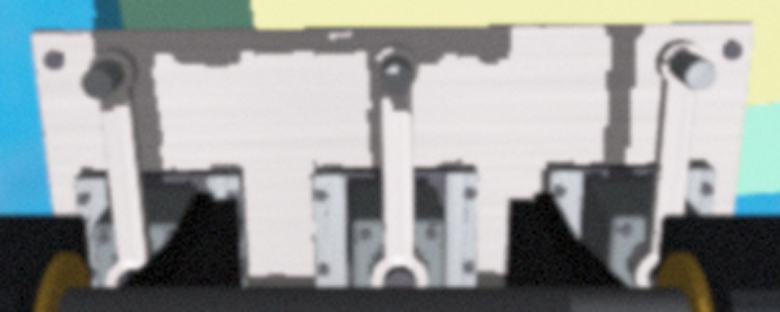

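```bash
cat >> h.py <<'E'
def px(n,u,v,z,o=None):
    c=camera_params(n); d=np.array([(u-c['cx'])/c['fx'],(v-c['cy'])/c['fy'],1.])
    a=c2w(n,[0,0,0],o); b=c2w(n,d,o); return a+(b-a)*(z-a[2])/(b[2]-a[2])
E
python3 - <<'E'
from h import *
o=readout.get_obs(); c=camera_params('wrist');print(c['cx'],c['cy'])
for u,v in((218.5,185.8),(331.9,182.7),(448.5,183.5)): print(px('wrist',u,v,.085,o).round(4))
# rack corners z=.006
for u,v in((192.5,167.5),(468,164.5)): print('corner',px('wrist',u,v,.006,o).round(4))
E
```

```text
323.321466082619 196.44981032004722
[ 0.4347 -0.1239  0.085 ]
[ 0.4389 -0.017   0.085 ]
[0.4472 0.0931 0.085 ]
corner [ 0.4288 -0.1775  0.006 ]
corner [0.4472 0.1455 0.006 ]
```

Run:
```python
from h import *
o=readout.get_obs(); print(o['tool_pos'],o['force'],o['time_s'])
im,o=snap('wrist','w2.png'); 
M=R.from_euler('xyz',o['tool_rot'],degrees=True).as_matrix();print('y yaw',np.degrees(np.arctan2(M[1,1],M[0,1])))
for k in ('pin_a','nut_a'):
    for d in pinpoint('wrist',k): print(k,round(d['score'],2),c2w('wrist',d['at'],o).round(4))
c=im[155:275,180:480]; cv2.imwrite('pics/w2c.png',cv2.resize(c,None,fx=2.6,fy=2.6,interpolation=cv2.INTER_CUBIC)[:,:,::-1])
```

```text
[ 0.44206711 -0.02602551  0.22404373] [ 0.11968717 -0.12327317  0.14951357] 2.35
y yaw 86.2175427486279
pin_a 0.88 [ 0.4327 -0.1339  0.0832]
pin_a 0.88 [0.4515 0.0844 0.0838]
pin_a 0.57 [ 0.4408 -0.0266  0.0849]
nut_a 0.77 [ 0.5322 -0.0279  0.0737]
```

View pics/w2c.png

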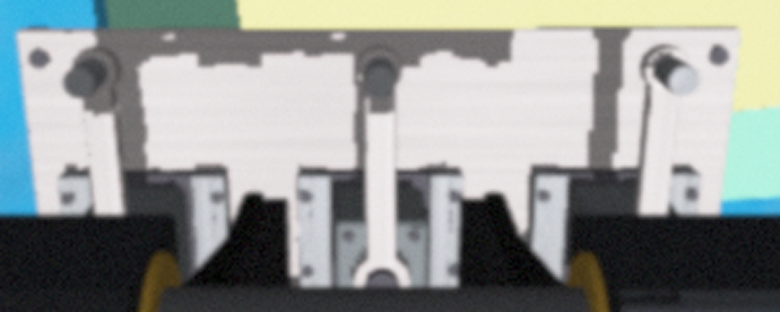

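Run:
```python
from h import *
o=readout.get_obs(); print(o['tool_pos'])
f=lambda a,b,z: px('wrist',180+a/2.6-.3,155+b/2.6-.3,z,o).round(4)
for a,b in((80,80),(379,78),(684,79)): print(f(a,b,.085))
print('nut',f(381,283,.072))
c1=f(15,31,.006);c2=f(740,29,.006);print(c1,c2,np.degrees(np.arctan2(c1[0]-c2[0],c2[1]-c1[1])),np.linalg.norm(c1-c2))
print('rack mid edges via -75:',(c1+c2)/2)
```

```text
[ 0.44206543 -0.02644654  0.2239443 ]
[ 0.4338 -0.1318  0.085 ]
[ 0.4404 -0.0236  0.085 ]
[0.4484 0.0872 0.085 ]
nut [ 0.5294 -0.0284  0.072 ]
[ 0.4271 -0.186   0.006 ] [0.4484 0.1407 0.006 ] -3.73025807655514 0.32739361630917607
rack mid edges via -75: [ 0.43775 -0.02265  0.006  ]
```

```bash
python3 -m pendant '{"xyz":[[-0.0015,0.0025,0],[0,0,-0.04],[0,0,-0.04],[0,0,-0.03],[0,0,0],[0,0,0]],"turn":[0,0,0,0,0,0]}' 0.3
python3 - <<'E'
from h import *
im,o=snap('wrist','w3.png');print(o['tool_pos'],o['force'],o['grip_width'])
for d in pinpoint('wrist','pin_a'): print(round(d['score'],2),c2w('wrist',d['at'],o).round(4))
E
```

```text
time_s: 3.25
tool_pos: [0.4415, -0.0205, 0.1129]
tool_rot: [49.2, 89.4, 45.7]
force: [0.4, 0.7, 0.1]
grip_width: 0.0258
[ 0.44149485 -0.02053513  0.11285736] [0.35025672 0.6523398  0.14050159] 0.02581033532838356
0.89 [ 0.4355 -0.1331  0.0821]
0.73 [0.4472 0.0865 0.0848]
0.68 [ 0.4425 -0.0281  0.0833]
```

View pics/w3.png

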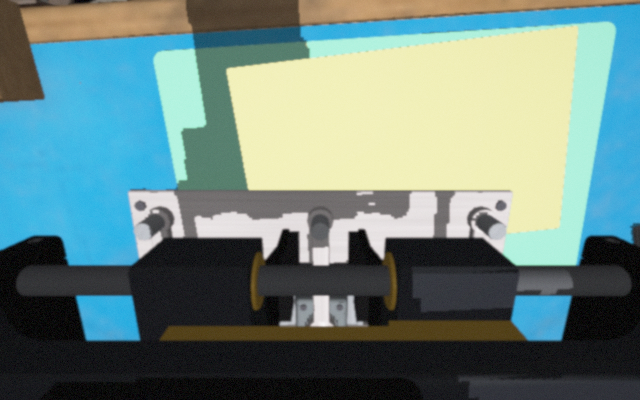

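Run:
```python
from h import *
for i in range(3):
  im,o=snap('wrist','w4.png');print(o['time_s'],o['tool_pos'],o['force'],o['tool_rot'],o['joint_velocities'].round(2))
c=im[180:350,220:420]; cv2.imwrite('pics/w4c.png',cv2.resize(c,None,fx=3,fy=3,interpolation=cv2.INTER_CUBIC)[:,:,::-1])
```

```text
3.35 [ 0.44162738 -0.02052029  0.11304201] [0.91997928 0.52008061 0.27911749] [48.38633121 89.33815796 44.87946473] [ 0.14 -0.16  0.21 -0.05 -0.1  -0.25  0.18]
3.4 [ 0.44174737 -0.02061809  0.11307382] [ 0.36636818 -0.56302103  0.30384806] [47.28621715 89.31950618 43.77223464] [ 0.08 -0.08  0.13  0.15  0.03 -0.14  0.17]
3.45 [ 0.44168754 -0.02064741  0.11299664] [-0.68631217 -0.1915199   0.36763877] [47.75840064 89.31901955 44.23544944] [ 0.08  0.2   0.08  0.18 -0.13 -0.24  0.13]
```

View pics/w4c.png

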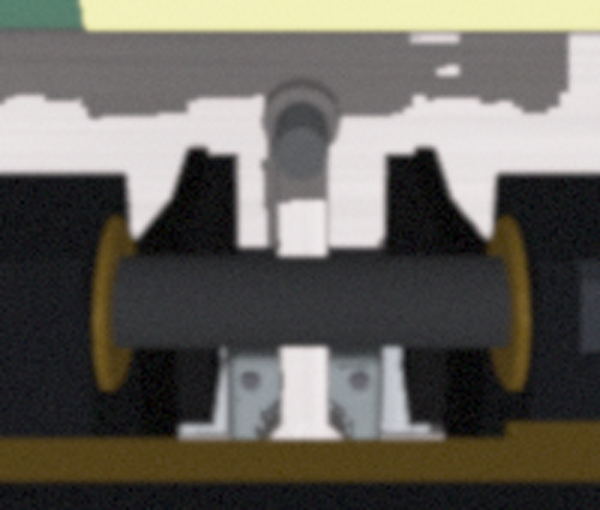

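```bash
python3 -m pendant '{"xyz":[[-0.001,-0.0025,0],[0,0,-0.02],[0,0,-0.015],[0,0,0],[0,0,0]],"turn":[0,0,0,0,0]}'
cat > st.py <<'E'
from h import *
import sys
n=int(sys.argv[1]) if len(sys.argv)>1 else 6
F=[];P=[]
for i in range(n):
    o=readout.get_obs();F.append(o['force']);P.append(o['tool_pos']); im=read_camera('wrist')
F=np.array(F);P=np.array(P)
print(round(o['time_s'],2),'P',P.mean(0).round(4),'F',F.mean(0).round(2),'sd',F.std(0).round(2),o['grip_width'])
cv2.imwrite('pics/st.png',im[:,:,::-1])
M=R.from_euler('xyz',o['tool_rot'],degrees=True).as_matrix();print('y yaw',np.degrees(np.arctan2(M[1,1],M[0,1])).round(2))
E
python3 st.py
```

```text
time_s: 4.12
tool_pos: [0.442, -0.0237, 0.0787]
tool_rot: [41.0, 89.1, 37.4]
force: [0.1, 0.3, -0.0]
grip_width: 0.0257
4.38 P [ 0.442  -0.0236  0.0788] F [-0.27  0.04  0.06] sd [0.39 0.38 0.62] 0.026017724953395414
y yaw 86.46
```

View pics/st.png

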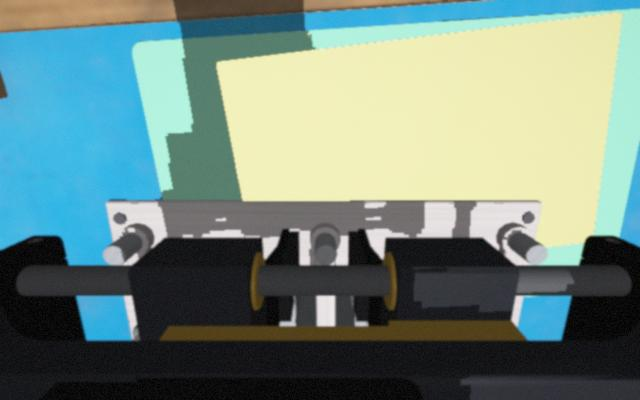

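```bash
python3 -m pendant '{"xyz":[[0,0,-0.006],[0,0.003,0],[0,0.002,0],[0,0,0]],"turn":[0,0,0,0]}' ; python3 st.py 4
python3 -m pendant '{"xyz":[[0,0.001,0],[0,0,0]],"turn":[0,0]}' ; python3 st.py 4
```

```text
time_s: 4.92
tool_pos: [0.442, -0.018, 0.0724]
tool_rot: [41.3, 89.1, 37.8]
force: [-0.0, 0.5, 0.4]
grip_width: 0.026
5.08 P [ 0.442  -0.0181  0.0725] F [ 0.09 -0.25  0.46] sd [0.13 0.8  0.25] 0.025697177332378054
y yaw 86.45
time_s: 5.38
tool_pos: [0.4421, -0.0173, 0.0726]
tool_rot: [40.8, 89.1, 37.2]
force: [-0.8, 0.1, -0.3]
grip_width: 0.0262
5.53 P [ 0.4421 -0.0174  0.0726] F [-0.73  0.3  -0.16] sd [0.75 0.18 0.14] 0.026368053225244336
y yaw 86.43
```

```bash
for i in 1; do python3 -m pendant '{"xyz":[[0,0.001,0],[0,0.001,0],[0,0,0]],"turn":[0,0,0]}' >/dev/null; python3 st.py 4|head -1
done
python3 -m pendant '{"xyz":[[0,0.001,0],[0,0,0]],"turn":[0,0]}' >/dev/null; python3 st.py 4|head -1
```

```text
6.1 P [ 0.4421 -0.0153  0.0725] F [ 0.18 -0.26  0.21] sd [0.22 0.57 0.46] 0.02639618457505534
6.55 P [ 0.4421 -0.0144  0.0725] F [ 0.38 -0.19 -0.12] sd [0.53 0.45 0.44] 0.026295586597414596
```

```bash
python3 -m pendant '{"xyz":[[0,0.001,0],[0,0,0]],"turn":[0,0]}' >/dev/null; python3 st.py 4|head -1
python3 -m pendant '{"xyz":[[0,0.001,0],[0,0,0]],"turn":[0,0]}' >/dev/null; python3 st.py 4|head -1
```

```text
7.0 P [ 0.4421 -0.0134  0.0725] F [ 0.19 -0.16 -0.02] sd [0.38 0.32 0.36] 0.026259327150627624
7.45 P [ 0.4421 -0.0125  0.0725] F [ 0.15 -0.12 -0.21] sd [0.72 0.48 0.31] 0.025903173446989815
```

View pics/st.png

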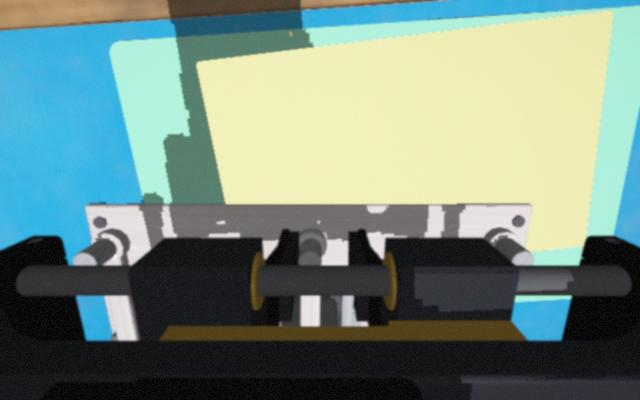

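```bash
python3 -m pendant '{"xyz":[[0,0.001,0],[0,0.001,0],[0,0,0]],"turn":[0,0,0]}' >/dev/null; python3 st.py 4|head -1
python3 -m pendant '{"xyz":[[0,0.001,0],[0,0,0]],"turn":[0,0]}' >/dev/null; python3 st.py 4|head -1
python3 -m pendant '{"xyz":[[0,0.001,0],[0,0,0]],"turn":[0,0]}' >/dev/null; python3 st.py 4|head -1
```

```text
8.03 P [ 0.4421 -0.0105  0.0726] F [ 0.62 -0.26 -0.21] sd [0.37 0.84 0.46] 0.02589121173402648
8.47 P [ 0.4421 -0.0095  0.0726] F [-0.05 -0.36  0.48] sd [0.35 0.3  0.53] 0.026289895604677958
8.93 P [ 0.4421 -0.0086  0.0726] F [-0.05 -0.16 -0.31] sd [0.58 0.36 0.59] 0.0261010788398012
```

View pics/st.png

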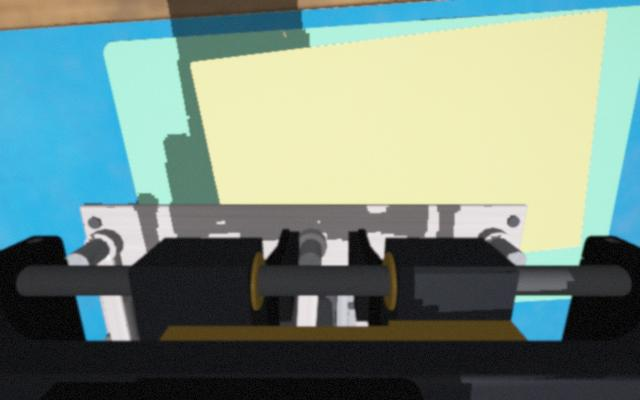

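```bash
python3 -m pendant '{"xyz":[[0,0.001,0],[0,0,0]],"turn":[0,0]}' >/dev/null; python3 st.py 4|head -1
python3 -m pendant '{"xyz":[[0,0.001,0],[0,0,0]],"turn":[0,0]}' >/dev/null; python3 st.py 4|head -1
```

```text
9.38 P [ 0.4421 -0.0076  0.0726] F [ 0.56 -0.   -0.47] sd [0.34 0.33 0.27] 0.02614917030628094
9.82 P [ 0.4421 -0.0067  0.0725] F [ 0.17  0.07 -0.11] sd [0.59 0.2  0.54] 0.026405024927985157
```

```bash
python3 -m pendant '{"xyz":[[0,0.001,0],[0,0,0]],"turn":[0,0]}' >/dev/null; python3 st.py 4|head -1
python3 -m pendant '{"xyz":[[0,0.001,0],[0,0,0]],"turn":[0,0]}' >/dev/null; python3 st.py 4|head -1
```

```text
10.28 P [ 0.4422 -0.0058  0.0726] F [0.32 0.12 0.22] sd [0.47 0.34 0.66] 0.025935504076973197
10.72 P [ 0.4422 -0.0049  0.0726] F [ 0.35 -0.6  -0.1 ] sd [0.4  0.25 0.62] 0.026497412961435467
```

View pics/st.png

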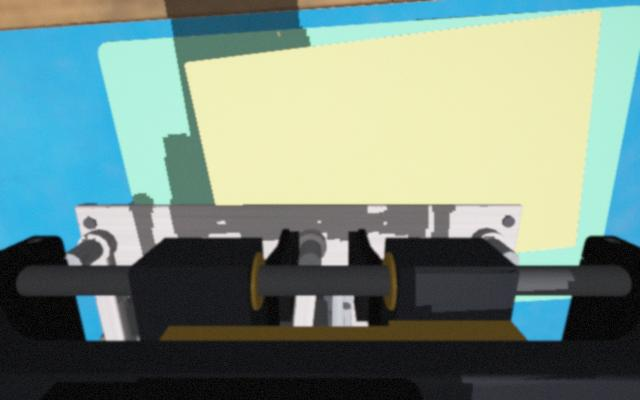

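```bash
python3 -m pendant '{"xyz":[[0,0.001,0],[0,0,0]],"turn":[0,0]}' >/dev/null; python3 st.py 4|head -1
python3 -m pendant '{"xyz":[[0,0.0007,0],[0,0,0]],"turn":[0,0]}' >/dev/null; python3 st.py 4|head -1
```

```text
11.18 P [ 0.4422 -0.0042  0.0725] F [-0.21 -1.19 -0.05] sd [0.34 0.58 0.34] 0.026062058712306477
11.62 P [ 0.4422 -0.0039  0.0725] F [ 0.65 -1.64 -0.28] sd [0.47 0.45 0.15] 0.02628556592617689
```

```bash
python3 -m pendant '{"xyz":[[0,0.001,0],[0,0,0]],"turn":[0,0]}' >/dev/null; python3 st.py 4|head -1
python3 -m pendant '{"xyz":[[0,0.001,0],[0,0,0]],"turn":[0,0]}' >/dev/null; python3 st.py 4|head -1
```

```text
12.07 P [ 0.4422 -0.0033  0.0725] F [ 0.05 -2.8  -0.13] sd [0.26 0.12 0.17] 0.026196742066431335
12.53 P [ 0.4423 -0.0027  0.0726] F [ 0.29 -3.8   0.3 ] sd [0.53 0.5  0.4 ] 0.02600251946271032
```

```bash
python3 -m pendant '{"xyz":[[0,-0.004,0],[0,-0.004,0],[0,-0.003,0],[0,-0.002,0],[0,-0.002,0],[0,-0.002,0],[0,-0.002,0],[0,-0.002,0],[0,-0.002,0],[0,0,0]],"turn":[0,0,0,0,0,0,0,0,0,0]}' >/dev/null; python3 st.py 3|head -1
python3 -m pendant '{"xyz":[[0,-0.002,0],[0,-0.001,0],[0,-0.001,0],[0,0,0]],"turn":[0,0,0,0]}' >/dev/null; python3 st.py 4|head -1
```

```text
13.93 P [ 0.442  -0.0241  0.0725] F [-0.24 -0.12 -0.51] sd [0.17 0.25 0.47] 0.026008068646218206
14.62 P [ 0.442  -0.0281  0.0725] F [-0.11 -0.19 -0.08] sd [0.4  0.33 0.73] 0.026096823255748927
```

View pics/st.png

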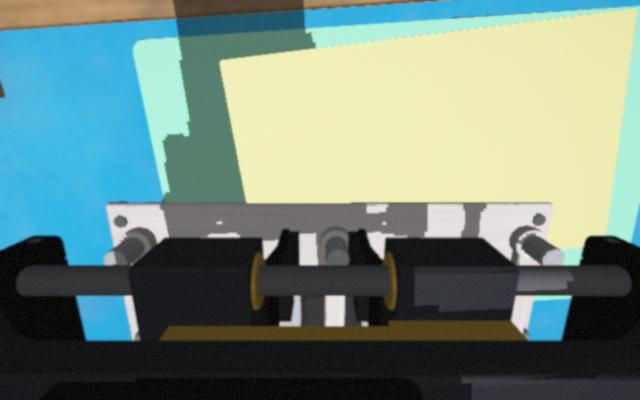

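```bash
python3 -m pendant '{"xyz":[[0,-0.001,0],[0,-0.001,0],[0,-0.001,0],[0,-0.001,0],[0,0,0]],"turn":[0,0,0,0,0]}' >/dev/null; python3 st.py 3|head -1
python3 -m pendant '{"xyz":[[0,-0.001,0],[0,-0.001,0],[0,0,0]],"turn":[0,0,0]}' >/dev/null; python3 st.py 3|head -1
python3 -m pendant '{"xyz":[[0,-0.001,0],[0,0,0]],"turn":[0,0]}' >/dev/null; python3 st.py 3|head -1
```

```text
15.4 P [ 0.442  -0.0322  0.0725] F [-0.22  0.24  0.23] sd [0.41 0.33 0.09] 0.02581686427792311
15.93 P [ 0.442  -0.0342  0.0725] F [ 0.15  0.29 -0.04] sd [0.33 0.17 1.1 ] 0.026171698088976906
16.32 P [ 0.442  -0.0352  0.0725] F [-0.41 -0.41  0.29] sd [0.07 0.88 0.27] 0.02609738337919584
```

```bash
python3 -m pendant '{"xyz":[[0,-0.001,0],[0,0,0]],"turn":[0,0]}' >/dev/null; python3 st.py 3|head -1
python3 -m pendant '{"xyz":[[0,-0.001,0],[0,0,0]],"turn":[0,0]}' >/dev/null; python3 st.py 3|head -1
python3 -m pendant '{"xyz":[[0,-0.001,0],[0,0,0]],"turn":[0,0]}' >/dev/null; python3 st.py 3|head -1
```

```text
16.73 P [ 0.442  -0.0361  0.0725] F [-0.39  0.51 -0.26] sd [0.59 0.71 0.55] 0.026018189989323138
17.12 P [ 0.442  -0.0369  0.0725] F [-0.05  0.68  0.24] sd [0.04 0.82 0.45] 0.026464666940357054
17.52 P [ 0.4419 -0.0378  0.0725] F [-0.36  0.56  0.64] sd [0.31 0.55 0.54] 0.025877725041696192
```

```bash
python3 -m pendant '{"xyz":[[0,-0.001,0],[0,0,0]],"turn":[0,0]}' >/dev/null; python3 st.py 3|head -1
python3 -m pendant '{"xyz":[[0,-0.001,0],[0,0,0]],"turn":[0,0]}' >/dev/null; python3 st.py 3|head -1
```

```text
17.93 P [ 0.4419 -0.0386  0.0725] F [-0.5   0.71 -0.12] sd [0.31 0.45 0.24] 0.025837979768407023
18.32 P [ 0.4418 -0.0392  0.0725] F [-0.21  1.83  0.49] sd [0.37 0.22 0.42] 0.025742445400107613
```

```bash
python3 -m pendant '{"xyz":[[0,-0.001,0],[0,0,0]],"turn":[0,0]}' >/dev/null; python3 st.py 3|head -1
python3 -m pendant '{"xyz":[[0,-0.001,0],[0,0,0]],"turn":[0,0]}' >/dev/null; python3 st.py 3|head -1
```

```text
18.73 P [ 0.4417 -0.0398  0.0725] F [-1.16  2.47  0.67] sd [0.45 0.2  0.07] 0.026271410280781088
19.12 P [ 0.4417 -0.0404  0.0726] F [-0.61  3.65  1.05] sd [0.23 0.44 0.46] 0.026230587782254584
```

View pics/st.png

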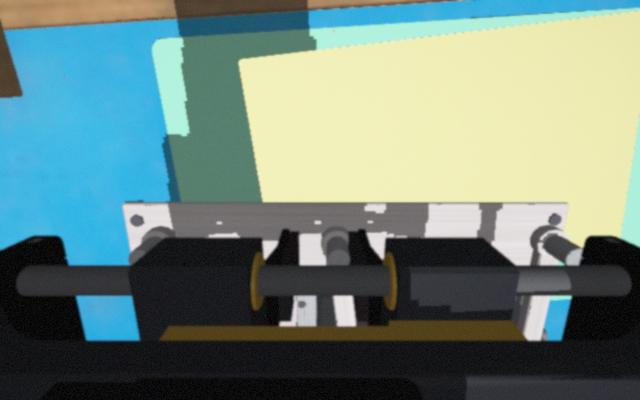

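```bash
python3 -m pendant '{"xyz":[[0,0.003,0],[0,0.003,0],[0,0,0.02],[0,0,0.02],[-0.004,-0.04,0],[-0.004,-0.04,0],[0,-0.015,0],[0,0,0],[0,0,0]],"turn":[0,0,0,0,0,0,0,0,0]}'; python3 st.py 2
```

```text
time_s: 20.3
tool_pos: [0.4344, -0.136, 0.1139]
tool_rot: [21.1, 89.1, 17.6]
force: [-0.0, 0.3, 0.4]
grip_width: 0.026
20.35 P [ 0.4344 -0.136   0.1139] F [0.19 0.03 0.12] sd [0.2  0.28 0.3 ] 0.02617076453031036
y yaw 86.49
```

View pics/st.png

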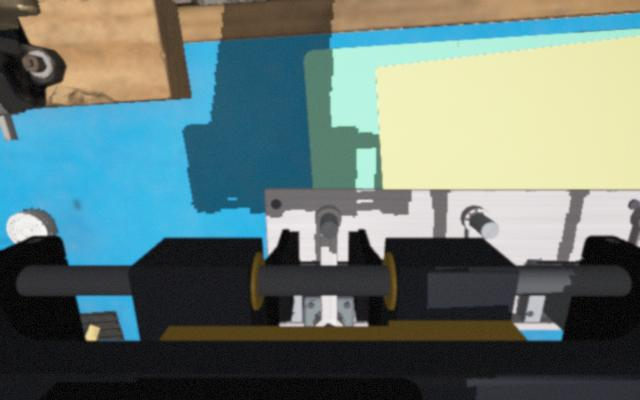

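```bash
python3 -m pendant '{"xyz":[[0,0.0035,0],[0,0,-0.02],[0,0,-0.013],[0,0,0],[0,0,0]],"turn":[0,0,0,0,0]}'; python3 st.py 2|head -1
```

```text
time_s: 21.02
tool_pos: [0.4353, -0.1292, 0.0804]
tool_rot: [22.0, 89.1, 18.7]
force: [0.1, 0.3, -0.3]
grip_width: 0.026
21.07 P [ 0.4353 -0.1292  0.0804] F [0.19 0.15 0.29] sd [0.07 0.18 0.56] 0.026321938107740254
```

View pics/st.png

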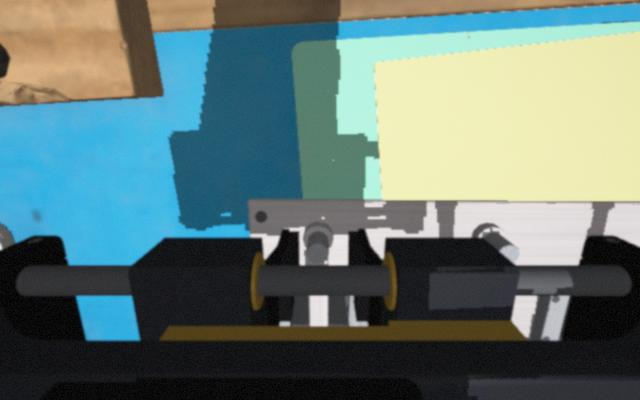

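```bash
python3 -m pendant '{"xyz":[[0,0,-0.0075],[0,0.003,0],[0,0.0015,0],[0,0.001,0],[0,0,0]],"turn":[0,0,0,0,0]}' >/dev/null; python3 st.py 2|head -1
python3 -m pendant '{"xyz":[[0,0.001,0],[0,0,0]],"turn":[0,0]}' >/dev/null; python3 st.py 3|head -1
python3 -m pendant '{"xyz":[[0,0.001,0],[0,0,0]],"turn":[0,0]}' >/dev/null; python3 st.py 3|head -1
```

```text
21.8 P [ 0.436  -0.1235  0.0732] F [-0.21 -0.3   0.04] sd [0.78 0.34 0.38] 0.026209767783202043
22.2 P [ 0.4361 -0.1227  0.0733] F [-0.61 -0.11 -0.45] sd [0.23 0.22 0.18] 0.026182105954698897
22.6 P [ 0.436  -0.1219  0.0733] F [ 0.27 -0.55 -0.43] sd [0.59 0.55 0.43] 0.026220654435312348
```

```bash
python3 -m pendant '{"xyz":[[0,0.001,0],[0,0,0]],"turn":[0,0]}' >/dev/null; python3 st.py 3|head -1
python3 -m pendant '{"xyz":[[0,0.001,0],[0,0,0]],"turn":[0,0]}' >/dev/null; python3 st.py 3|head -1
python3 -m pendant '{"xyz":[[0,0.001,0],[0,0,0]],"turn":[0,0]}' >/dev/null; python3 st.py 3|head -1
```

```text
23.0 P [ 0.436  -0.1212  0.0733] F [ 0.28 -1.04 -0.66] sd [0.26 0.49 0.18] 0.02600964274374525
23.4 P [ 0.436  -0.1207  0.0733] F [-0.6  -2.38 -0.49] sd [0.45 0.19 0.11] 0.02653560714435787
23.8 P [ 0.436  -0.1201  0.0734] F [-0.37 -2.67 -0.2 ] sd [0.39 0.07 0.23] 0.025998815163118527
```

```bash
python3 -m pendant '{"xyz":[[0,0.001,0],[0,0,0]],"turn":[0,0]}' >/dev/null; python3 st.py 3|head -1
python3 -m pendant '{"xyz":[[0,-0.004,0],[0,-0.004,0],[0,-0.003,0],[0,-0.002,0],[0,-0.001,0],[0,0,0]],"turn":[0,0,0,0,0,0]}' >/dev/null; python3 st.py 3|head -1
```

```text
24.2 P [ 0.436  -0.1195  0.0734] F [-0.15 -3.6  -0.24] sd [0.7  0.39 0.75] 0.026088649972672896
25.1 P [ 0.4361 -0.1315  0.0732] F [ 0.15  0.13 -0.3 ] sd [0.21 0.57 0.16] 0.026332100415029824
```

```bash
python3 -m pendant '{"xyz":[[0,-0.002,0],[0,-0.002,0],[0,-0.001,0],[0,0,0]],"turn":[0,0,0,0]}' >/dev/null; python3 st.py 3|head -1
python3 -m pendant '{"xyz":[[0,-0.001,0],[0,0,0]],"turn":[0,0]}' >/dev/null; python3 st.py 3|head -1
python3 -m pendant '{"xyz":[[0,-0.001,0],[0,0,0]],"turn":[0,0]}' >/dev/null; python3 st.py 3|head -1
```

```text
25.75 P [ 0.4361 -0.1366  0.0732] F [-0.2  -0.02  0.11] sd [0.58 0.18 0.36] 0.0259358398403374
26.15 P [ 0.4361 -0.1375  0.0732] F [ 0.2  -0.11  0.18] sd [0.38 0.17 0.05] 0.026255537555536505
26.55 P [ 0.4361 -0.1385  0.0732] F [0.02 0.32 0.35] sd [0.35 0.37 0.18] 0.026006639680400748
```

```bash
python3 -m pendant '{"xyz":[[0,-0.001,0],[0,0,0]],"turn":[0,0]}' >/dev/null; python3 st.py 2|head -1
python3 -m pendant '{"xyz":[[0,-0.001,0],[0,0,0]],"turn":[0,0]}' >/dev/null; python3 st.py 2|head -1
python3 -m pendant '{"xyz":[[0,-0.001,0],[0,0,0]],"turn":[0,0]}' >/dev/null; python3 st.py 2|head -1
```

```text
26.9 P [ 0.4361 -0.1392  0.0732] F [-0.02  0.45  0.48] sd [0.04 0.12 0.05] 0.025852307616145147
27.25 P [ 0.436  -0.1401  0.0732] F [-0.59  0.04 -0.42] sd [0.81 0.45 0.08] 0.02578161312083653
27.6 P [ 0.4359 -0.141   0.0731] F [-0.96  0.47  0.74] sd [0.58 0.21 0.53] 0.026057468770854474
```

```bash
python3 -m pendant '{"xyz":[[0,-0.001,0],[0,0,0]],"turn":[0,0]}' >/dev/null; python3 st.py 2|head -1
python3 -m pendant '{"xyz":[[0,-0.001,0],[0,0,0]],"turn":[0,0]}' >/dev/null; python3 st.py 2|head -1
python3 -m pendant '{"xyz":[[0,-0.001,0],[0,0,0]],"turn":[0,0]}' >/dev/null; python3 st.py 2|head -1
```

```text
27.95 P [ 0.4358 -0.1416  0.0731] F [-0.92  2.21  0.83] sd [0.43 0.04 0.09] 0.025941534554107477
28.3 P [ 0.4356 -0.1421  0.0731] F [-0.81  1.92  0.92] sd [0.69 0.27 0.65] 0.025980735828677586
28.65 P [ 0.4356 -0.1426  0.0731] F [-0.4   2.91  1.48] sd [0.55 0.4  0.3 ] 0.026203413316216905
```

```bash
python3 -m pendant '{"xyz":[[0,-0.001,0],[0,0,0]],"turn":[0,0]}' >/dev/null; python3 st.py 2|head -1
python3 -m pendant '{"xyz":[[0,0.003,0],[0,0.003,0],[0,0,0.02],[0,0,0.02]],"turn":[0,0,0,0]}' >/dev/null
python3 -m pendant '{"xyz":[[0.003,0.055,0],[0.003,0.055,0],[0.003,0.055,0],[0.002,0.035,0],[0,0.012,0],[0,0,0],[0,0,0]],"turn":[0,0,0,0,0,0,0]}'; python3 st.py 2
```

```text
29.0 P [ 0.4355 -0.1431  0.0731] F [-1.16  4.34  1.34] sd [0.26 0.14 0.36] 0.026211119025145328
time_s: 30.42
tool_pos: [0.4502, 0.0714, 0.1157]
tool_rot: [2.2, 88.4, -1.5]
force: [-0.6, -0.1, -0.3]
grip_width: 0.0261
30.48 P [0.4502 0.0713 0.1157] F [-0.7  -0.33 -0.07] sd [0.06 0.23 0.21] 0.026200742270789026
y yaw 86.3
```

View pics/st.png

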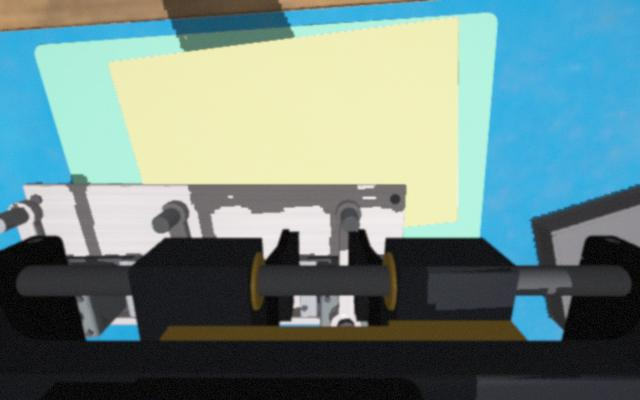

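```bash
python3 -m pendant '{"xyz":[[0,0.008,0],[0,0.005,0],[0,0,-0.02],[0,0,-0.014],[0,0,0],[0,0,0]],"turn":[0,0,0,0,0,0]}'; python3 st.py 2|head -1
```

```text
time_s: 31.28
tool_pos: [0.451, 0.0845, 0.0815]
tool_rot: [4.2, 88.3, 0.4]
force: [0.7, 0.0, -0.5]
grip_width: 0.0261
31.32 P [0.451  0.0845 0.0815] F [ 0.43  0.13 -0.6 ] sd [0.27 0.12 0.06] 0.02632705874990811
```

View pics/st.png

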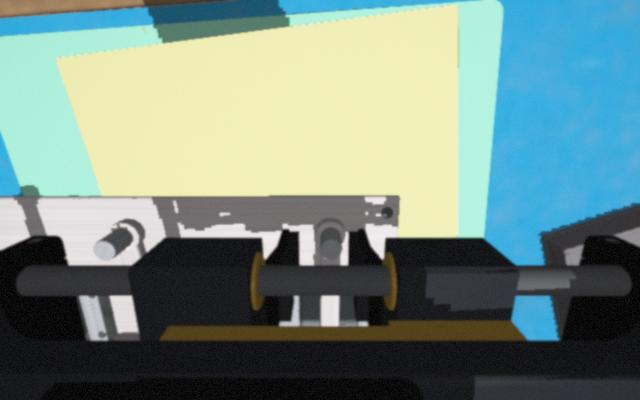

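```bash
python3 -m pendant '{"xyz":[[0,0.002,-0.008],[0,0.003,0],[0,0.003,0],[0,0.001,0],[0,0,0]],"turn":[0,0,0,0,0]}' >/dev/null; python3 st.py 2|head -1
python3 -m pendant '{"xyz":[[0,0.001,0],[0,0.001,0],[0,0,0]],"turn":[0,0,0]}' >/dev/null; python3 st.py 2|head -1
python3 -m pendant '{"xyz":[[0,0.001,0],[0,0,0]],"turn":[0,0]}' >/dev/null; python3 st.py 2|head -1
```

```text
32.05 P [0.4517 0.0946 0.0739] F [0.58 0.24 0.4 ] sd [0.82 0.08 0.23] 0.026350259123821163
32.52 P [0.4517 0.0963 0.0739] F [-0.56  0.02 -0.22] sd [0.31 0.36 0.49] 0.026417802086333122
32.88 P [0.4517 0.0971 0.0739] F [-0.72 -0.63 -0.01] sd [0.36 0.56 0.46] 0.026016672626051184
```

```bash
python3 -m pendant '{"xyz":[[0,0.001,0],[0,0,0]],"turn":[0,0]}' >/dev/null; python3 st.py 2|head -1
python3 -m pendant '{"xyz":[[0,0.001,0],[0,0,0]],"turn":[0,0]}' >/dev/null; python3 st.py 2|head -1
python3 -m pendant '{"xyz":[[0,0.001,0],[0,0,0]],"turn":[0,0]}' >/dev/null; python3 st.py 2|head -1
```

```text
33.23 P [0.4517 0.0979 0.0739] F [ 0.6  -0.7  -0.05] sd [0.61 0.32 0.22] 0.025841041774384215
33.58 P [0.4516 0.0984 0.0738] F [-0.06 -1.33  0.66] sd [0.31 0.69 0.  ] 0.026239862500687414
33.92 P [0.4516 0.0989 0.0738] F [-0.85 -2.8   0.47] sd [0.24 0.42 0.43] 0.025929646990999918
```

```bash
python3 -m pendant '{"xyz":[[0,0.001,0],[0,0,0]],"turn":[0,0]}' >/dev/null; python3 st.py 2|head -1
python3 -m pendant '{"xyz":[[0,-0.004,0],[0,-0.004,0],[0,-0.003,0],[0,-0.002,0],[0,-0.002,0],[0,-0.001,0],[0,-0.001,0],[0,0,0]],"turn":[0,0,0,0,0,0,0,0]}' >/dev/null; python3 st.py 2|head -1
python3 -m pendant '{"xyz":[[0,-0.001,0],[0,-0.001,0],[0,0,0]],"turn":[0,0,0]}' >/dev/null; python3 st.py 2|head -1
```

```text
34.27 P [0.4516 0.0995 0.0738] F [-0.24 -2.73  1.22] sd [0.08 0.23 0.44] 0.026233843802141738
35.38 P [0.4518 0.0839 0.074 ] F [ 0.32 -0.09  0.29] sd [0.24 0.44 0.63] 0.026374673603114972
35.85 P [0.4517 0.0821 0.074 ] F [-0.1  -0.1  -0.63] sd [0.4  0.96 0.39] 0.02603589448161102
```

```bash
python3 -m pendant '{"xyz":[[0,-0.001,0],[0,-0.001,0],[0,0,0]],"turn":[0,0,0]}' >/dev/null; python3 st.py 2|head -1
python3 -m pendant '{"xyz":[[0,-0.001,0],[0,0,0]],"turn":[0,0]}' >/dev/null; python3 st.py 2|head -1
python3 -m pendant '{"xyz":[[0,-0.001,0],[0,0,0]],"turn":[0,0]}' >/dev/null; python3 st.py 2|head -1
python3 -m pendant '{"xyz":[[0,-0.001,0],[0,0,0]],"turn":[0,0]}' >/dev/null; python3 st.py 2|head -1
```

```text
36.33 P [0.4517 0.0802 0.074 ] F [-0.3   0.58  0.71] sd [0.01 0.25 0.  ] 0.025878329859112734
36.67 P [0.4516 0.0793 0.074 ] F [-0.29  0.24  0.58] sd [0.34 0.44 0.03] 0.025922222227007234
37.02 P [0.4516 0.0785 0.074 ] F [0.02 0.38 0.4 ] sd [0.51 0.29 0.53] 0.025995770657751285
37.38 P [0.4515 0.0779 0.074 ] F [-0.7   1.25  0.29] sd [0.14 0.66 0.27] 0.02621015527547912
```

```bash
python3 -m pendant '{"xyz":[[0,-0.001,0],[0,-0.001,0],[0,0,0]],"turn":[0,0,0]}' >/dev/null; python3 st.py 2|head -1
python3 -m pendant '{"xyz":[[0,-0.001,0],[0,0,0]],"turn":[0,0]}' >/dev/null; python3 st.py 2|head -1
```

```text
37.85 P [0.4513 0.0768 0.0742] F [-0.36  3.    0.31] sd [0.67 0.36 0.04] 0.026112219244327144
38.2 P [0.4513 0.0763 0.0741] F [-1.6   3.12  0.46] sd [0.14 0.11 0.3 ] 0.026146110257742623
```

```bash
python3 -m pendant '{"xyz":[[0,0.006,0],[0,0,0.03],[0,0,0.03],[0.03,-0.04,0.02],[0.03,-0.04,0],[0.017,-0.023,0],[0,0,0],[0,0,0]],"turn":[0,0,0,0,0,0,0,0]}' 0.75; python3 st.py 2
python3 - <<'E'
from h import *
o=readout.get_obs()
for k in ('nut_a','unit_a','pin_a'):
    for d in pinpoint('wrist',k): print(k,round(d['score'],2),c2w('wrist',d['at'],o).round(4))
E
```

```text
time_s: 39.25
tool_pos: [0.5306, -0.0294, 0.1562]
tool_rot: [-8.8, 88.1, -12.6]
force: [0.1, 0.9, -0.0]
grip_width: 0.065
39.3 P [ 0.5306 -0.0294  0.1562] F [0.27 0.71 0.09] sd [0.15 0.24 0.09] 0.06535757622605638
y yaw 86.22
nut_a 0.97 [ 0.5313 -0.0315  0.0726]
nut_a 0.72 [0.5375 0.084  0.0712]
nut_a 0.55 [ 0.5291 -0.1362  0.0698]
unit_a 0.97 [ 0.5268 -0.0268  0.0084]
unit_a 0.82 [0.5361 0.0878 0.007 ]
unit_a 0.76 [ 0.5229 -0.1405  0.0078]
pin_a 0.86 [ 0.4356 -0.1354  0.0839]
pin_a 0.63 [0.449  0.0813 0.0856]
pin_a 0.56 [ 0.4362 -0.0363  0.0849]
pin_a 0.41 [ 0.5283 -0.1377  0.0051]
```

View pics/st.png

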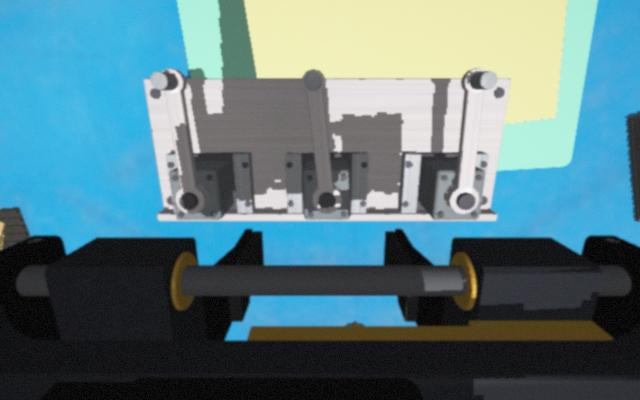

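Run:
```python
from h import *
o=readout.get_obs(); M=R.from_euler('xyz',o['tool_rot'],degrees=True).as_matrix()
print(o['tool_pos'],M.round(3))
for u,v in((188,200),(327,200.5),(465,200.5)): print('nut',px('wrist',u,v,.072,o).round(4))
for u,v in((162,80),(313,79),(487,80)): print('pin',px('wrist',u,v,.085,o).round(4))
for u,v in((159,215),(497,215)): print('rear corner',px('wrist',u,v,.019,o).round(4))
for u,v in((145,79.5),(511,79)): print('front corner',px('wrist',u,v,.006,o).round(4))
```

```text
[ 0.53072847 -0.0286569   0.15653905] [[ 0.033  0.065  0.997]
 [-0.006  0.998 -0.065]
 [-0.999 -0.004  0.033]]
nut [ 0.5234 -0.1353  0.072 ]
nut [ 0.5307 -0.0264  0.072 ]
nut [0.5376 0.0813 0.072 ]
pin [ 0.4351 -0.1305  0.085 ]
pin [ 0.4411 -0.0303  0.085 ]
pin [0.4492 0.0847 0.085 ]
rear corner [ 0.5528 -0.1908  0.019 ]
rear corner [0.5735 0.1357 0.019 ]
front corner [ 0.4287 -0.1825  0.006 ]
front corner [0.4495 0.1427 0.006 ]
```

```bash
python3 -m pendant '{"xyz":[[0,0.001,-0.03],[0,0,-0.04],[0,0,-0.035],[0,0,0],[0,0,0]],"turn":[0,0,0,0,0]}' 0.75; python3 st.py 1
```

```text
time_s: 40.12
tool_pos: [0.5317, -0.0241, 0.0516]
tool_rot: [-2.0, 87.8, -5.4]
force: [0.6, 1.2, -0.1]
grip_width: 0.0654
40.12 P [ 0.5317 -0.0241  0.0516] F [ 0.59  1.18 -0.09] sd [0. 0. 0.] 0.06537545686845558
y yaw 86.6
```

View pics/st.png

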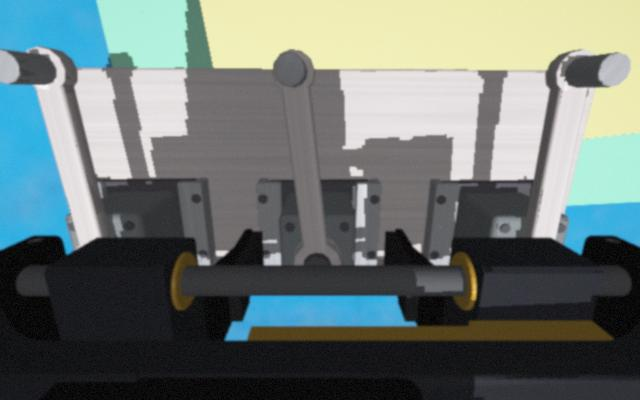

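```bash
python3 -m pendant '{"xyz":[[0,-0.003,-0.008],[0,0,-0.01],[0,0,-0.006],[0,0,0],[0,0,0]],"turn":[0,0,0,0,0]}'; python3 st.py 1
```

```text
time_s: 40.8
tool_pos: [0.5335, -0.0271, 0.0286]
tool_rot: [0.3, 87.6, -3.1]
force: [0.2, 0.3, 0.1]
grip_width: 0.0653
40.8 P [ 0.5335 -0.0271  0.0286] F [0.21 0.26 0.1 ] sd [0. 0. 0.] 0.0653102840477748
y yaw 86.6
```

View pics/st.png

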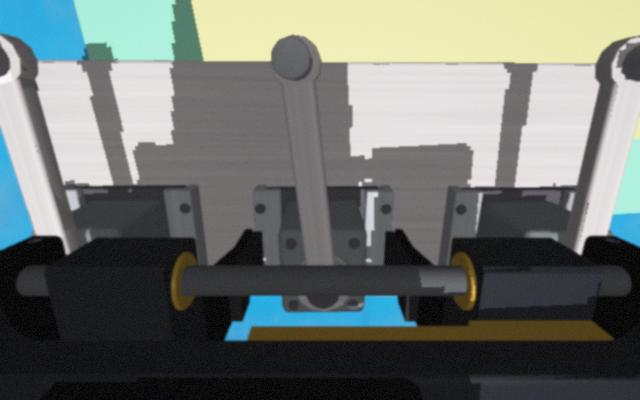

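```bash
python3 -m pendant '{"xyz":[[0,0,0],[0,0,0],[0,0,0],[0,0,0],[0,0,0]],"turn":[0,0,0,0,0]}' 0.3 30; python3 st.py 3
```

```text
time_s: 41.48
tool_pos: [0.5337, -0.0274, 0.0291]
tool_rot: [0.2, 87.6, -3.2]
force: [0.6, 0.2, -1.1]
grip_width: 0.0396
41.58 P [ 0.5337 -0.0274  0.0291] F [ 0.29 -0.25 -0.22] sd [0.41 0.32 0.65] 0.03980568429218818
y yaw 86.6
```

```bash
python3 -m pendant '{"xyz":[[-0.004,0.0003,0],[-0.006,0.0004,0],[-0.008,0.0005,0]],"turn":[0,0,0]}'; python3 st.py 1|head -1
python3 -m pendant '{"xyz":[[-0.01,0.0007,0],[-0.01,0.0007,0],[-0.01,0.0007,0],[-0.01,0.0007,0],[-0.006,0.0004,0],[0,0,0],[0,0,0]],"turn":[0,0,0,0,0,0,0]}'; python3 st.py 1|head -1
```

```text
time_s: 42.0
tool_pos: [0.5162, -0.0262, 0.0291]
tool_rot: [-0.4, 87.4, -3.8]
force: [2.8, 0.1, -1.5]
grip_width: 0.0399
42.0 P [ 0.5162 -0.0262  0.0291] F [ 2.83  0.05 -1.45] sd [0. 0. 0.] 0.0398976733472708
time_s: 42.92
tool_pos: [0.4646, -0.0224, 0.0291]
tool_rot: [1.1, 87.5, -2.2]
force: [1.2, -0.6, -2.0]
grip_width: 0.0397
42.92 P [ 0.4646 -0.0224  0.0291] F [ 1.18 -0.56 -1.95] sd [0. 0. 0.] 0.0397451533975704
```

View pics/st.png

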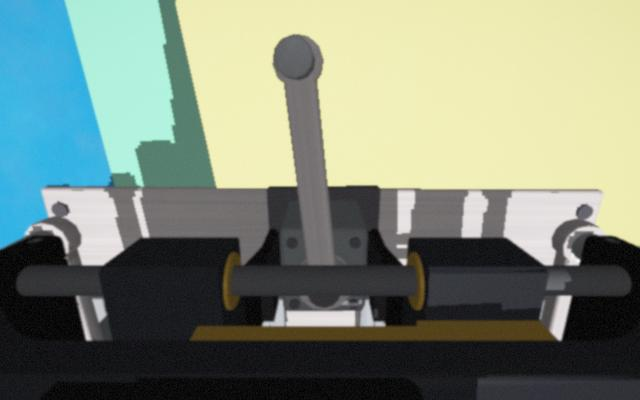

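```bash
python3 -m pendant '{"xyz":[[0,0,0.02],[0,0,0.035],[0,0,0.035],[0,0,0.02],[0,0,0]],"turn":[0,0,0,0,0]}'; python3 st.py 1|head -1
python3 - <<'E'
from h import *
im=cv2.imread('pics/top1.png')[185:260,165:255]; cv2.imwrite('pics/t1c.png',cv2.resize(im,None,fx=7,fy=7,interpolation=cv2.INTER_CUBIC))
E
```

```text
time_s: 43.6
tool_pos: [0.4581, -0.0225, 0.1371]
tool_rot: [-4.5, 88.4, -7.9]
force: [0.7, 1.0, -5.4]
grip_width: 0.0397
43.6 P [ 0.4581 -0.0225  0.1371] F [ 0.71  1.02 -5.44] sd [0. 0. 0.] 0.03974194998086517
```

View pics/t1c.png

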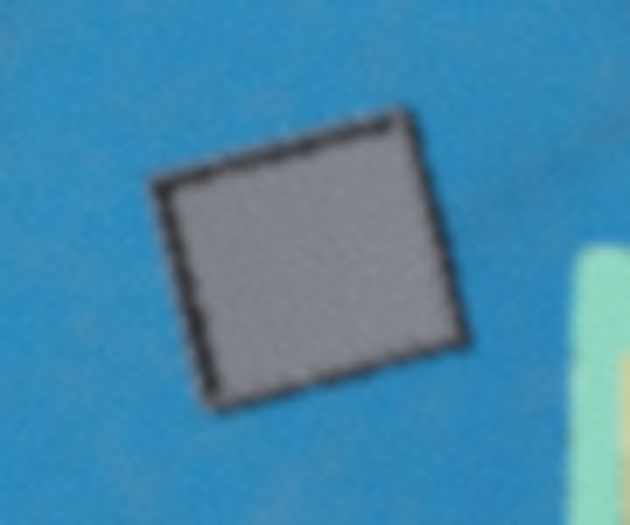

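View pics/st.png

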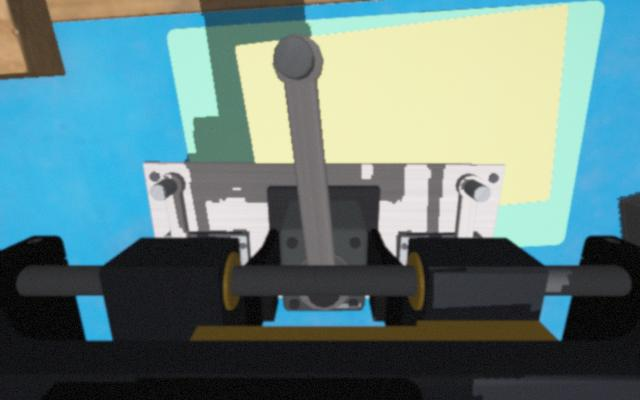

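Run:
```python
from h import *
P=[]
for a,b in((150,176),(408,103),(471,347),(212,412)):
    P.append(px('top',165+a/7-.4,185+b/7-.4,.026)); print(P[-1].round(4))
P=np.array(P);print('c',P.mean(0).round(4),np.linalg.norm(np.diff(P,axis=0),axis=1).round(4))
e=P[0]-P[1]; print('y-edge yaw',np.degrees(np.arctan2(e[1],e[0])), 'other', np.degrees(np.arctan2(*(P[1]-P[2])[1::-1])))
```

```text
[0.5638 0.4003 0.026 ]
[0.5983 0.2851 0.026 ]
[0.4883 0.2527 0.026 ]
[0.4581 0.3676 0.026 ]
c [0.5271 0.3264 0.026 ] [0.1203 0.1147 0.1187]
y-edge yaw 106.63937151270574 other 16.39091069634465
```

```bash
python3 -m pendant '{"xyz":[[0.005,0.02,0.005],[0.008,0.035,0],[0.01,0.045,0],[0.01,0.05,0],[0.01,0.05,0],[0.01,0.05,0],[0.008,0.04,0],[0.005,0.025,0],[0.003,0.012,0],[0,0,0]],"turn":[0.03,0.04,0.05,0.05,0.05,0.05,0.04,0.03,0,0]}'; python3 -m pendant '{"xyz":[[0,0,0]],"turn":[0]}'>/dev/null; python3 st.py 2
python3 - <<'E'
from h import *
o=readout.get_obs()
for d in pinpoint('wrist','reject_tray'): print(round(d['score'],2),c2w('wrist',d['at'],o).round(4))
E
```

```text
time_s: 44.9
tool_pos: [0.5136, 0.3395, 0.1255]
tool_rot: [9.4, 89.7, 27.8]
force: [0.1, -1.2, -4.5]
grip_width: 0.0394
45.08 P [0.5133 0.3386 0.1249] F [ 0.03  0.46 -4.93] sd [0.15 0.61 0.03] 0.039821703919514964
y yaw 108.32
0.55 [0.4307 0.2976 0.1825]
```

View pics/st.png

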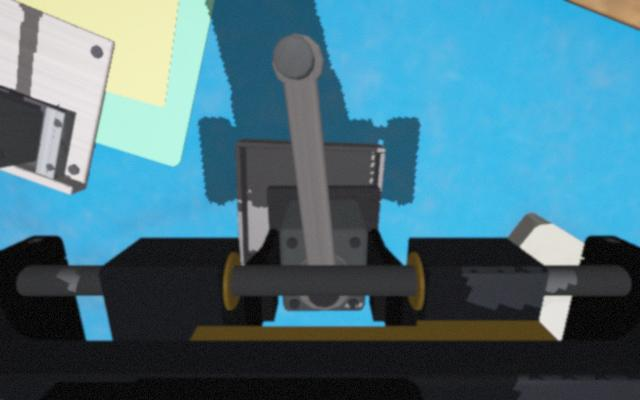

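Run:
```python
from h import *
o=readout.get_obs()
a=px('wrist',238,142,.026,o);b=px('wrist',382,149,.026,o);print(o['tool_pos'],a,b,np.linalg.norm(a-b))
d=(b-a)/np.linalg.norm(b-a); n=np.array([d[1],-d[0],0]); print(np.degrees(np.arctan2(d[1],d[0])), 'centre',(a+b)/2+n*.055)
```

```text
[0.5138513  0.33819291 0.1255863 ] [0.49086668 0.25977378 0.026     ] [0.46036544 0.36993031 0.026     ] 0.11430130187149537
105.47687856105222 centre [0.52862166 0.32952877 0.026     ]
```

```bash
python3 -m pendant '{"xyz":[[0.008,-0.005,0],[0.006,-0.003,-0.01],[0,0,-0.02],[0,0,-0.02],[0,0,0],[0,0,0]],"turn":[-0.02,-0.02,0,0,0,0]}'; python3 st.py 2
```

```text
time_s: 45.92
tool_pos: [0.5324, 0.3247, 0.0746]
tool_rot: [-3.4, 89.6, 11.8]
force: [-0.3, -0.3, -4.1]
grip_width: 0.0399
45.98 P [0.5323 0.3247 0.0745] F [-0.19 -0.53 -5.15] sd [0.09 0.28 1.02] 0.0398081139758664
y yaw 105.26
```

View pics/st.png

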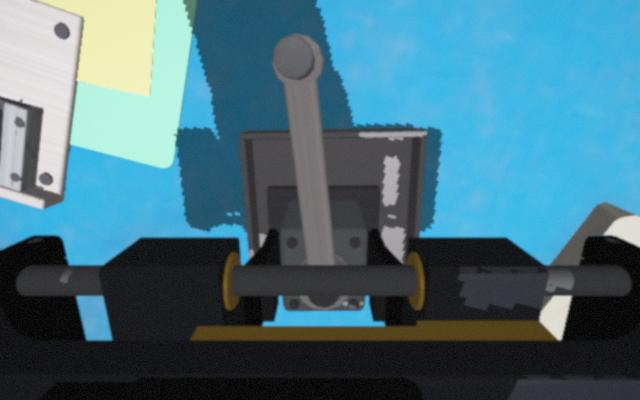

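```bash
python3 -m pendant '{"xyz":[[-0.003,0.004,-0.01],[0,0,-0.012],[0,0,-0.01],[0,0,0],[0,0,0]],"turn":[0,0,0,0,0]}'; python3 st.py 2
```

```text
time_s: 46.65
tool_pos: [0.529, 0.3299, 0.0411]
tool_rot: [2.8, 89.5, 18.1]
force: [0.0, -0.7, -4.8]
grip_width: 0.0395
46.7 P [0.5289 0.3299 0.0411] F [ 0.03 -0.03 -4.34] sd [0.   0.69 0.44] 0.03969731147895849
y yaw 105.33
```

View pics/st.png

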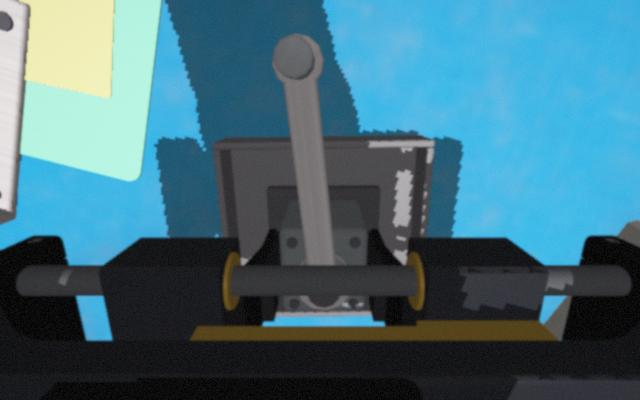

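```bash
python3 -m pendant '{"xyz":[[0,0,-0.006],[0,0,-0.004],[0,0,0]],"turn":[0,0,0]}' >/dev/null; python3 st.py 2|head -1
python3 -m pendant '{"xyz":[[0,0,-0.0015],[0,0,0]],"turn":[0,0]}' >/dev/null; python3 st.py 2|head -1
python3 -m pendant '{"xyz":[[0,0,-0.0015],[0,0,0]],"turn":[0,0]}' >/dev/null; python3 st.py 2|head -1
```

```text
47.17 P [0.5294 0.3301 0.0313] F [ 0.29 -0.45 -4.22] sd [0.15 0.61 0.28] 0.03992899640874647
47.52 P [0.5298 0.3303 0.0303] F [ 0.11 -0.15 -4.38] sd [0.46 0.23 0.32] 0.03974505264686968
47.88 P [0.53   0.3305 0.0289] F [ 0.36  0.1  -3.96] sd [0.03 0.21 0.09] 0.03972936346615554
```

```bash
python3 -m pendant '{"xyz":[[0,0,-0.001],[0,0,0]],"turn":[0,0]}' >/dev/null; python3 st.py 2|head -1
python3 -m pendant '{"xyz":[[0,0,-0.001],[0,0,0]],"turn":[0,0]}' >/dev/null; python3 st.py 2|head -1
python3 -m pendant '{"xyz":[[0,0,-0.001],[0,0,0]],"turn":[0,0]}' >/dev/null; python3 st.py 2|head -1
```

```text
48.23 P [0.5302 0.3306 0.0281] F [-0.6  -0.19 -4.03] sd [0.21 0.23 0.09] 0.03959794994050252
48.58 P [0.5303 0.3307 0.0279] F [-0.77  0.14 -3.25] sd [0.61 0.45 1.66] 0.04010419197831037
48.92 P [0.5303 0.3307 0.0279] F [-1.3   0.   -1.67] sd [0.57 0.89 1.78] 0.03991464008311898
```

```bash
python3 -m pendant '{"xyz":[[0,0,-0.001],[0,0,-0.001],[0,0,0]],"turn":[0,0,0]}' >/dev/null; python3 st.py 2|head -1
python3 -m pendant '{"xyz":[[0,0,-0.001],[0,0,0]],"turn":[0,0]}' >/dev/null; python3 st.py 2|head -1
```

```text
49.4 P [0.5303 0.3307 0.0279] F [-2.2  -1.17  0.09] sd [0.78 0.19 1.83] 0.03971417042421244
49.75 P [0.5303 0.3307 0.0278] F [-1.56 -1.23  2.29] sd [0.02 0.27 2.08] 0.04002779834608504
```

Seated. Release gently (lower grip force first), opening only as far as the tray walls allow.

```bash
python3 -m pendant '{"xyz":[[0,0,0],[0,0,0]],"turn":[0,0]}' - 5 >/dev/null; python3 st.py 1|head -1
python3 -m pendant '{"xyz":[[0,0,0],[0,0,0],[0,0,0]],"turn":[0,0,0]}' 0.62; python3 st.py 2|head -1
```

```text
50.05 P [0.5298 0.3307 0.0271] F [-1.77 -1.52  1.8 ] sd [0. 0. 0.] 0.03964786593469057
time_s: 50.48
tool_pos: [0.5318, 0.3318, 0.0278]
tool_rot: [14.5, 89.2, 29.8]
force: [0.3, -0.3, 0.2]
grip_width: 0.0534
50.52 P [0.5318 0.3317 0.0278] F [ 0.35  0.12 -0.02] sd [0.08 0.39 0.25] 0.05351160842094211
```

View pics/st.png

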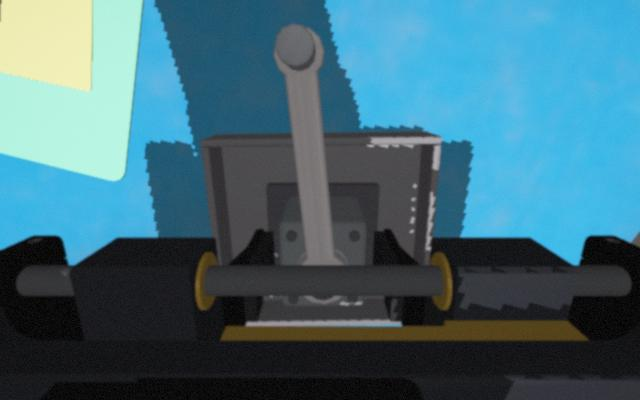

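Released, 7 mm clear on each side. Lift straight up and look.

```bash
python3 -m pendant '{"xyz":[[0,0,0.01],[0,0,0.02],[0,0,0.03],[0,0,0.04],[0,0,0.05],[0,0,0],[0,0,0]],"turn":[0,0,0,0,0,0,0]}'; python3 st.py 2
python3 - <<'E'
from h import *
im,o=snap('scene','s9.png'); cv2.imwrite('pics/s9c.png',cv2.resize(im[130:300,170:380],None,fx=3,fy=3,interpolation=cv2.INTER_CUBIC)[:,:,::-1])
E
```

```text
time_s: 51.45
tool_pos: [0.5326, 0.3317, 0.1908]
tool_rot: [17.3, 88.8, 32.6]
force: [-0.7, -0.2, -1.1]
grip_width: 0.0537
51.5 P [0.5328 0.3318 0.191 ] F [-0.17 -0.01 -0.11] sd [0.48 0.21 0.97] 0.053852919549685935
y yaw 105.28
```

View pics/st.png

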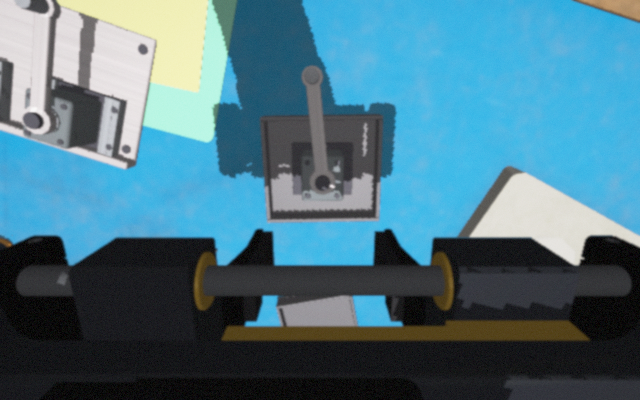

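View pics/s9c.png

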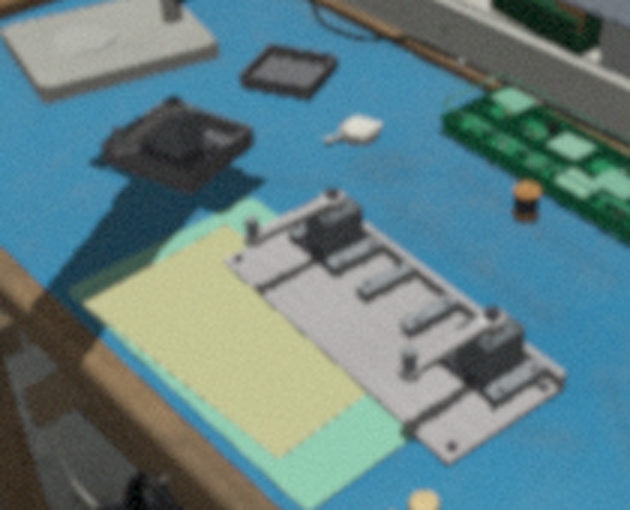

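Run:
```python
from h import *
o=readout.get_obs()
n=px('wrist',322,182,.070,o);p=px('wrist',312,75,.083,o);d=p-n
print(n,p,np.linalg.norm(d),'swing deg (+ = right)',np.degrees(np.arctan2(d[1],d[0]))%360-(180+15.3))
h=sign_off();print(h,readout.get_obs()['time_s'])
```

```text
[0.52540765 0.32912257 0.07      ] [0.44276224 0.29874924 0.083     ] 0.08900450954861423 swing deg (+ = right) 4.879076450535308
the job is handed in; nothing more can be done
the job is handed in; nothing more can be done
```

The loose unit was in the middle slot. It now stands upright in the larger grey tray with its arm swung to the right, and I handed the job in at about 52 s.

- **Rocking test:** I rocked all three arms left, then right, against their resistance. My averaged sideways readings never passed about 4.4 N; single readings scatter by around 0.5 N. The middle arm moved about 20 mm in total before resisting. The right-hand (-y) arm moved about 5.5 mm and the left-hand one about the same, roughly what sound arms and the rock in the slots should give.
- **Removing the unit:** I gripped the middle unit by its housing, slid it 69 mm toward the robot, lifted it clear and lowered it into the tray. I let go only once the weight was carried by the tray floor.
- **Last checks:** The final pictures show the unit sitting in the tray. Its arm is about 4.9° to the right, against about 5.4° for the full free play. Both sound units are still in their slots. I never went near the tin, spool or gauge. The gripper ended well above the tray and the wrist force read about zero.
- **What did not match:** Fast moves often ended several millimetres off target, so I re-measured before each descent. My own measurement of the tray's position agreed with the trained networks' first detections to about 3 mm. A later detection with the unit in the gripper was clearly wrong, so I ignored it.

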